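# Drift two shelving rails into line

## Robot

A 7-joint arm with a two-finger parallel gripper is mounted at the origin on the work surface. World frame = base frame: x ahead of the robot, y to its left, z up, the work surface at z = 0. Lengths are in m, angles in rad, forces in N, time in s.
With the tool pointing down it reaches from about 0.4 to 0.85 m from the base axis. Payload 10.4 kg.
Tool frame: the origin (TCP) lies on the mounting face of the last link; the fingertips stand ahead of it and the grasp point (between the pads) lies 155 mm ahead of it (tcp_to_tips is the z of the fingertips in the tool frame, in m); z points along the fingers, y is the direction in which the jaws open and shut (so a half turn about z gives the same grasp; the last joint's range is limited). The gripper opens to 85 mm and grips with 20 to 120 N. Pads are 22 mm wide; open, the fingers measure 114 mm over their backs; the gripper's body (76 mm by 85 mm) begins 54 mm behind the grasp point. The pads swing forward as they close: fully open they stand 13 mm farther back than shut.
Start: joints at [1.145, 0.332, -0.065, 1.46, 0.022, 1.35, -0.088], TCP at [0.245, -0.575, 0.405] pointing down, gripper open.
Joint ranges: [-2.6, 2.6], [-0.5, 2.12], [-1.47, 1.34], [0.16, 2.42], [-1.27, 4.41], [0.06, 2.06], [-2.6, 2.6]. Speed limits (rad/s): [2.22, 2.22, 2.79, 2.79, 3.14, 3.14, 3.14].

## Interface

Orientations are given as a unit quaternion [w, x, y, z].
In Python, from plant import get_state, camera, sign_off, trace, pinpoint, tcp_to_tips gives the robot as it stands. The module is installed in compiled form; this text tells all that it offers.
- The arm moves only by the shell command python3 -m crank 'ROWS'. ROWS is JSON, one flat list of numbers, 7 for each row, row after row: the shift along the tool's x, y, z in m, then the turn, a rotation vector about the tool's x, y, z in degrees, then the closure, from 0 (fully open) to 1 (shut). A call has 1 to 5 rows; each row is the pose to reach, as a shift and turn from the pose commanded when the call began, along the tool's axes at that moment; what a row does not reach only later rows make up. A row lasts 1/12 s, in which the tool goes at most 41.7 mm and 7.16 degrees, less where a joint would pass 70% of its speed; a pose out of reach is approached as far as the arm can. A call with a gripper value outside its range is refused whole. The fingers move at their own pace and stop on an object; the grip force is fixed at half the most. Time passes only in rows, so rows that repeat a pose let the fingers close. It gives the time, the measured TCP pose, the force and the opening at its end, in the units of the state.
- get_state(): the state, without advancing time (a new reading comes with each control period).
- camera(name): name is "scene" or "top" or "wrist"; returns a dict with "pixels" (480x640x3 uint8, red, green, blue), "range_z" (480x640 float32, m along the optical axis (not along the pixel's ray), 0 where there is no reading), "fx", "fy", "cx", "cy" (pixels), "R" (3x3) and "t" (3): a world point X has camera coordinates R X + t; the wrist camera has in their place "T_tool_cam" (4x4, takes a point from camera to tool coordinates, whose origin is the TCP and whose axes are the flange's). Camera axes: x right, y down, z forward; pixel columns grow to the right and rows downward; lengths in m; the calibration is good to about 2 mm. A picture is of the moment at which its call begins: read the wrist's pose just before it.
- sign_off(): hands the job in, once; it reports no verdict.
Trained networks look in a picture, given as the dict that the camera call returned (one of the last four; its "shot" number tells which), for a name from the list of things; names that differ only in an ending like _2 or _b are one class to them, and where a whole thing is asked for, a point or a joint stands for the part that bears it (a point fixed in the world has none). Each returns a list of dicts, best first, with "confidence" (0 to 1); they miss things now and then, are a little off and sometimes report something else, mostly with a low value. They report only what shows in the picture. A call takes as long as a camera call.
- trace(picture, label): "mask" (480x640 bool, what is visible of it) and "rect" ([left, top, right, bottom] in pixels, round what is visible of it).
- pinpoint(picture, label): "at" ([row, column] in pixels: a listed point, or the origin of a listed thing).
The state is a dict: "time": time; "q": joint angles; "joint_velocities": joint speeds; "effort": joint torques, N m; "eef_pos": TCP position; "tool_rot": TCP orientation; "wrist_force": force on the tool from outside, world axes, zero at the start; "moment": the same for the moment, N m; "grip_width": opening from 0.0 (shut) to 1.0 (fully open).
Only numpy, scipy, OpenCV 4.12 (cv2) and the standard library are available. Lean on these libraries where they do the work, as an engineer would, in place of code of your own. Each camera call takes 0.05 s, during which the arm holds its last target. There are 200 camera calls.

## Task

The bolt holes of the two overlapping shelving rails in the sprung cradle do not line up. Take the tapered drift out of the tool rack, work its point down through both holes and press it gently all the way home, so that the drift itself pulls the top rail into line; then let go and leave it standing upright with its collar down on the top rail. Never load the rails with more than 50 N through the drift, do not push the rails with the gripper, and leave the punch, the bolt and the carton alone.

Things in the scene. Friction and masses are not known exactly. Their poses are not given: they have to be found in the camera images.
- drift_grip (a point): Centre of the drift's round dark grip (diameter 26, 50 tall; the tallest, thickest head in the rack). The drift is a steel tool 121 mm long standing point down in one of the rack's holes, z axis up along it, 0.22 to 0.37 kg. Under the grip is a collar, diameter 36, 6 thick. The point is on the axis, 25 mm above the collar's top, 31 mm above its underside, 96 mm above the drift's lower end
- drift_seat (a point): On the drift's axis at the underside of its collar, which comes down on the top rail when home. The shank below is 65 mm long and tapers all the way: diameter 19.2 at the collar, 17 at 20 mm below it, then evenly to a blunt point of diameter 5
- drift_tip (a point): The end of the drift's point, on its axis, 65 mm below the underside of the collar. Wedging it down takes some 8 to 13 N; a downward push built up to about 15 to 18 N brings it home. Wedging and sideways force count towards what the rails bear; pushing on once the cradle is on its hard stop soon overloads them
- jig: Fixed steel base plate of the cradle, 300 x 150 x 6 mm, with four round guide posts 250 mm apart along x and 110 mm along y. Origin: centre of its underside, on the bench. Its x axis is the rails' length, z up. The middle of the four posts is exactly below the lower hole
- cradle: Sprung carrier on the posts with the lower rail fixed to it (aluminium, 46 wide, 6 thick, mostly to -x of the hole; top face 92 mm above the bench). Axes and origin as the jig. Pressed, it yields straight down only: from about 1 N, 1 N per mm more, hard stop 18 mm down (about 19 N); it springs back. So the rails' heights change under load. Free space under the holes down to the base plate
- lower_hole (a point): Centre of the lower rail's hole (diameter 20, through), at the lower rail's top face; mostly hidden under the top rail; x axis along the rails, z up
- top_rail: The top rail (steel, 46 wide, 6 thick, reaching from the hole mostly to +x), lying over the lower rail and sliding only along the rails' x axis, stiffly: about 4 N of friction, and a spring draws it back towards +x with 0.4 N per mm, up to about 4 N in line. Origin on the axis of its hole, at its underside
- upper_hole (a point): Centre of the top rail's hole (diameter 20, through) at its upper face, 98.5 mm above the bench unpressed, 6.5 mm above the lower rail's top face. Starts 7.5 to 10.5 mm to +x of the lower hole: the drift's point passes both holes only near the middle between the two centres. The collar is wider than the hole and stops on this face
- rack: Fixed wooden rack: a board 70 x 210 mm, 8 thick, its top 85 mm above the bench, on two end legs, with three holes of diameter 21 at y = -70, 0 and +70 mm; origin under its centre, on the bench. The drift, the punch and the bolt hang in them by collar or head, in any order, shanks open to view from the front
- punch_mid (a point): Middle of a bystander: a straight slim punch (diameter 14, collar 30), 105 mm long, standing in the rack, leave it; the point is 3 mm above the rack board
- bolt_mid (a point): A bystander: a bolt with a low hexagon head (29 across flats, 12 high), standing in the rack, leave it; the point is 3 mm above the rack board
- carton: A bystander: open carton of small fixings, 110 x 90 x 60 mm high, origin under its centre

How it is judged:
By the outcome, as a careful person would: the job done as asked, in the order asked, and still so for the second after the job is handed in, with the robot touching nothing.
It also fails if it takes over 61 s, if anything falls off the work surface, if the arm or the gripper's body presses on something with over 40 N, if the wrist force passes 120 N, or if a joint passes its speed limit or range.

## Working session

There is one attempt and no reset: what is moved stays moved. The work goes in short steps, Python scripts to look and compute and a shell command to move; the robot and the scene stay as the last step left them, time stands still between calls to the robot, and variables do not carry over. Pictures are saved under pics/ and viewed, about 8 in all and at most 12, crops included, and the job is handed in when it is done.

```bash
mkdir -p pics; cat > h.py <<'E'
import numpy as np,cv2
from scipy.spatial.transform import Rotation as Ro
from plant import get_state,camera,sign_off,trace,pinpoint,tcp_to_tips
def Rt():
    s=get_state();w,x,y,z=s['tool_rot'];return Ro.from_quat([x,y,z,w]).as_matrix(),np.array(s['eef_pos'])
def cam2world(c,pc,st=None):
    if 'R' in c: return np.array(c['R']).T@(np.asarray(pc)-np.array(c['t']))
    R,t=st;T=np.array(c['T_tool_cam']);return R@(T[:3,:3]@pc+T[:3,3])+t
def ray(c,rc,st=None):
    d=np.array([(rc[1]-c['cx'])/c['fx'],(rc[0]-c['cy'])/c['fy'],1.])
    o=cam2world(c,np.zeros(3),st);return o,cam2world(c,d,st)-o
def atz(c,rc,z,st=None):
    o,d=ray(c,rc,st);return o+d*(z-o[2])/d[2]
def depthpt(c,rc,st=None):
    o,d=ray(c,rc,st);r,cc=int(round(rc[0])),int(round(rc[1]));p=c['range_z'][max(r-1,0):r+2,max(cc-1,0):cc+2];p=p[p>0]
    return o+d*np.median(p) if p.size else None
def save(c,n): cv2.imwrite('pics/'+n,c['pixels'][:,:,::-1])
E
python3 - <<'E'
from h import *
np.set_printoptions(precision=4,suppress=True)
s=get_state();print(s['time'],s['eef_pos'],s['tool_rot'],s['wrist_force'],tcp_to_tips)
print(Rt()[0])
ims=[]
for n in ['scene','top']:
    c=camera(n);ims.append(c['pixels'])
    for l in ['drift_grip','drift_seat','drift_tip','upper_hole','lower_hole','jig','cradle','top_rail','rack','punch_mid','bolt_mid','carton']:
        for d in pinpoint(c,l)[:2]:
            print(n,l,round(d['confidence'],2),np.round(d['at'],1),depthpt(c,d['at']) if 0<=d['at'][0]<480 and 0<=d['at'][1]<640 else '')
im=np.vstack(ims);cv2.imwrite('pics/a.png',cv2.resize(im,(400*1,600))[:,:,::-1]) if 0 else None
cv2.imwrite('pics/scene.png',ims[0][:,:,::-1]);cv2.imwrite('pics/top.png',ims[1][:,:,::-1])
E
```

```text
0.0 [ 0.2449 -0.5749  0.4039] [-0.0007  0.9798  0.2    -0.0002] [ 0.0414  0.9211 -0.5114] 0.1734
[[ 0.92    0.392  -0.0006]
 [ 0.392  -0.92    0.0013]
 [-0.0001 -0.0014 -1.    ]]
scene drift_grip 0.78 [188.3 390.2] [0.4715 0.1881 0.1221]
scene drift_grip 0.61 [331.9 362.3] [0.7142 0.0869 0.037 ]
scene drift_seat 0.69 [198.  392.2] [0.4724 0.1945 0.0975]
scene drift_tip 0.83 [221.  383.1] [0.44   0.1942 0.0031]
scene drift_tip 0.55 [249.4 162.6] [ 0.4513 -0.25    0.0076]
scene upper_hole 0.67 [249.8 161.4] [ 0.4526 -0.2521  0.0083]
scene upper_hole 0.37 [232.1 383.4] [0.469  0.1877 0.0012]
scene lower_hole 0.95 [248.6 163.4] [ 0.4504 -0.2483  0.0086]
scene lower_hole 0.38 [191.1 420.9] [0.4583 0.2555 0.0936]
scene jig 0.3 [195.3 392.2] [0.4736 0.1932 0.1057]
scene cradle 0.66 [279.8 174.9] [ 0.6068 -0.2046  0.0992]
scene top_rail 0.78 [254.8 165.5] [ 0.5501 -0.2215  0.0994]
scene top_rail 0.58 [280.8 172.4] [ 0.6083 -0.2086  0.0993]
scene rack 0.92 [233.9 383.3] [0.4731 0.1865 0.0004]
scene rack 0.73 [189.5 422.9] [0.4588 0.2586 0.0977]
scene punch_mid 0.77 [188. 425.] [0.4633 0.2602 
[... 264 characters left out ...]
460.1] [ 0.5205 -0.2014  0.0966]
top drift_seat 0.94 [293.  234.5] [0.4567 0.1832 0.14  ]
top upper_hole 0.61 [253.5 470.1] [ 0.5319 -0.2196  0.0956]
top lower_hole 0.98 [251.1 471.8] [ 0.5483 -0.2476  0.0056]
top lower_hole 0.49 [293.7 237.9] [0.4564 0.1795 0.125 ]
top jig 0.73 [263.9 461. ] [ 0.5131 -0.2023  0.0984]
top cradle 0.91 [258.9 462. ] [ 0.522  -0.2045  0.0978]
top top_rail 0.72 [252.3 473.8] [ 0.5462 -0.2516  0.0048]
top rack 0.65 [293.5 239.3] [0.4575 0.1788 0.1132]
top punch_mid 0.5 [297.2 193.9] [0.4507 0.2558 0.1093]
top bolt_mid 0.57 [292.8 274.9] [0.4602 0.12   0.0954]
top carton 0.97 [177.9 288.6] [0.6811 0.1033 0.032 ]
top carton 0.26 [296.  240.8] [0.4545 0.1792 0.0891]
```

View pics/scene.png

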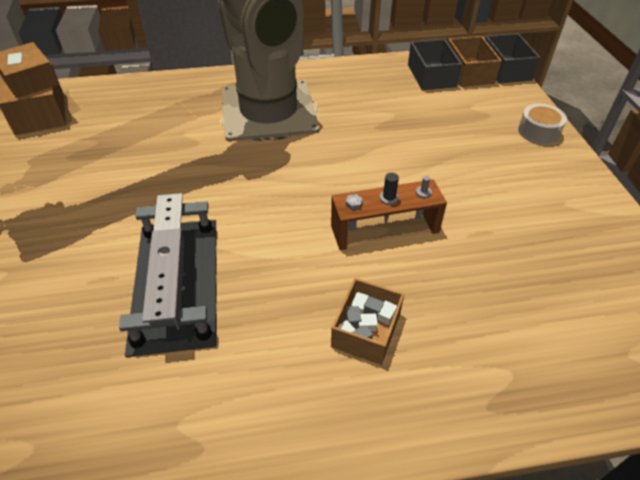

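View pics/top.png

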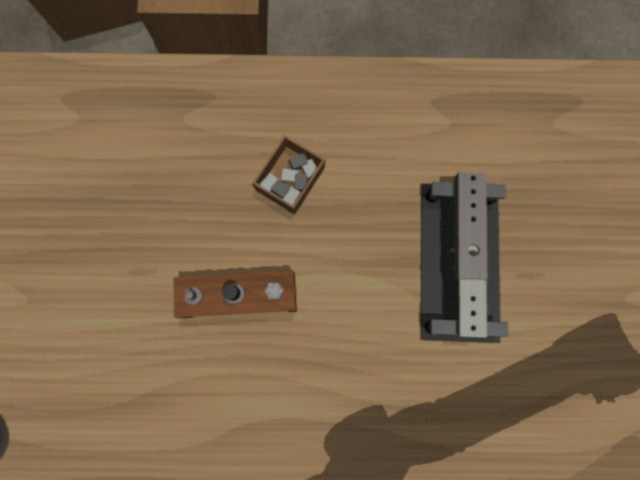

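Scene view: the rails run along about world +x, with the top-rail hole at row 249, column 473 in the top image. The drift is the tall dark grip in the middle rack hole, at about (291, 231). I'll move over the rack with the jaws along world x.

```bash
python3 -m crank '[0.19,-0.077,0,0,0,-35,0, 0.19,-0.077,0,0,0,-35,0, 0.19,-0.077,0,0,0,-35,0, 0.19,-0.077,0,0,0,-35,0, 0.19,-0.077,-0.02,0,0,-35,0]'; python3 - <<'E'
from h import *
R,t=Rt();d=np.array([.459,.187,.42])-t;print(R.T@d,np.degrees(np.arctan2(R[1,1],R[0,1])),t)
E
```

```text
time: 1.72
eef_pos: [0.3898, -0.428, 0.421]
tool_rot: [-0.003, 0.872, 0.489, -0.0]
wrist_force: [0.3, -0.1, -1.4]
grip_width: 1.0
[ 0.56058332 -0.26221284  0.00317504] -31.486397981799033 [ 0.38981979 -0.42800601  0.42101013]
```

```bash
r='';python3 -m crank '[0.19,-0.08,0,0,0,-31.5,0, 0.19,-0.08,0,0,0,-31.5,0, 0.19,-0.08,0,0,0,-31.5,0, 0.19,-0.08,0,0,0,-31.5,0, 0.19,-0.08,0,0,0,-31.5,0]'; python3 - <<'E'
from h import *
R,t=Rt();d=np.array([.459,.187,.42])-t;print(R.T@d,np.degrees(np.arctan2(R[1,1],R[0,1])),t)
E
```

```text
time: 2.13
eef_pos: [0.4212, -0.2247, 0.4242]
tool_rot: [0.0, 0.707, 0.707, -0.0]
wrist_force: [2.0, 0.1, -0.0]
grip_width: 1.002
[0.411708   0.03799429 0.00389258] 0.02435601927299194 [ 0.4211793  -0.22472121  0.42417614]
```

```bash
python3 - <<'E'
from h import *
np.set_printoptions(precision=4,suppress=True)
st=Rt();c=camera('wrist');save(c,'w1.png');print(c['T_tool_cam'],c['fx'])
for l,z in [('upper_hole',.0985),('lower_hole',.092)]:
    for d in pinpoint(c,l)[:2]: print(l,d['confidence'],d['at'],atz(c,d['at'],z,st),depthpt(c,d['at'],st))
E
python3 -m crank '[0.205,0.019,0,0,0,0,0, 0.205,0.019,0,0,0,0,0, 0.205,0.019,0,0,0,0,0, 0.205,0.019,0,0,0,0,0, 0.205,0.019,0,0,0,0,0]'
python3 -m crank '[0.205,0.019,0,0,0,0,0, 0.205,0.019,0,0,0,0,0, 0.205,0.019,0,0,0,0,0, 0.205,0.019,0,0,0,0,0, 0.205,0.019,0,0,0,0,0]'
python3 - <<'E'
from h import *
np.set_printoptions(precision=4,suppress=True)
st=Rt();c=camera('wrist');save(c,'w2.png');print(st[1])
for l,z in [('drift_grip',.116),('drift_seat',.085),('punch_mid',.088),('bolt_mid',.088)]:
    for d in pinpoint(c,l)[:2]: print(l,d['confidence'],d['at'],atz(c,d['at'],z,st),depthpt(c,d['at'],st))
for d in trace(c,'drift_grip')[:2]: print(d['confidence'],d['rect'])
im=np.hstack([cv2.imread('pics/w1.png'),cv2.imread('pics/w2.png')]);cv2.imwrite('pics/w12.png',cv2.resize(im,(800,300)))
E
```

```text
[[ 0.0005 -0.9574 -0.2888  0.0728]
 [ 1.      0.0003  0.0007  0.0003]
 [-0.0006 -0.2888  0.9574  0.0302]
 [ 0.      0.      0.      1.    ]] 401.1428318571442
upper_hole 0.82 [210.8, 472.9] [ 0.5385 -0.2243  0.0985] [ 0.5408 -0.2258  0.0927]
upper_hole 0.2 [211.0, 459.2] [ 0.5281 -0.2245  0.0985] [ 0.5279 -0.2243  0.0992]
lower_hole 0.91 [210.8, 456.9] [ 0.5287 -0.2259  0.092 ] [ 0.5261 -0.2241  0.0994]
time: 2.7
eef_pos: [0.4416, -0.0211, 0.4242]
tool_rot: [0.0, 0.71, 0.704, 0.0]
wrist_force: [1.2, 0.6, -0.2]
grip_width: 1.0
time: 3.12
eef_pos: [0.4626, 0.1837, 0.4244]
tool_rot: [0.0, 0.711, 0.704, 0.0]
wrist_force: [1.0, -0.7, 0.4]
grip_width: 1.004
[0.4626 0.1837 0.4244]
drift_grip 0.7 [202.2, 316.7] [0.4621 0.1948 0.116 ] [0.4622 0.2004 0.1412]
drift_seat 0.86 [197.0, 313.9] [0.4598 0.1921 0.085 ] [0.4605 0.2037 0.1409]
punch_mid 0.9 [106.7, 308.0] [0.4564 0.2597 0.088 ] [0.4573 0.2593 0.1252]
punch_mid 0.54 [263.6, 531.6] [0.637  0.1355 0.088 ] [0.6662 0.1152 0.0364]
bolt_mid 0.63 [281.3, 323.9] [0.4672 0.1216 0.088 ] [0.467  0.1258 0.0976]
0.8 [297.3, 177.6, 338.9, 235.8]
```

View pics/w12.png

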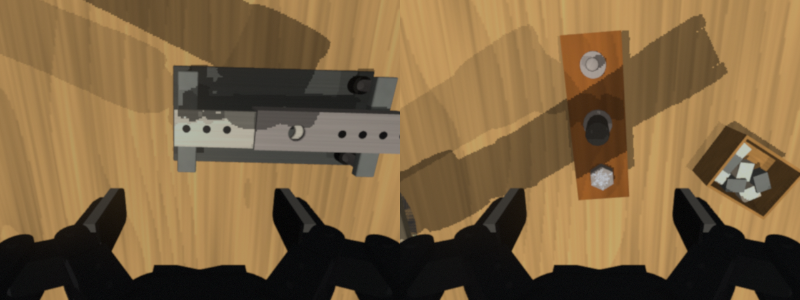

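The left half shows the rails, with the hole at about (211, 473) in full pixels and the lower rail visible as a crescent in it. The right half shows the drift grip centred at about (202, 317), between punch and bolt. Next I'll refine the drift axis and the hole from depth.

```bash
cat >> h.py <<'E'
def cloud(c,st=None):
    v,u=np.mgrid[:480,:640];z=c['range_z'];P=np.stack([(u-c['cx'])/c['fx']*z,(v-c['cy'])/c['fy']*z,z],-1).reshape(-1,3)
    if 'R' in c: W=(P-np.array(c['t']))@np.array(c['R'])
    else:
        R,t=st;T=np.array(c['T_tool_cam']);W=(P@T[:3,:3].T+T[:3,3])@R.T+t
    return W.reshape(480,640,3),z>0
E
python3 - <<'E'
from h import *
np.set_printoptions(precision=4,suppress=True)
st=Rt();print(st[0])
for n in ['wrist','top']:
    c=camera(n);W,ok=cloud(c,st)
    for a,b in [(.135,.146),(.087,.095)]:
        m=ok&(W[...,2]>a)&(W[...,2]<b)&(np.hypot(W[...,0]-.461,W[...,1]-.191)<.03)
        p=W[m];print(n,a,len(p),np.median(p,0),(p.max(0)+p.min(0))/2,np.ptp(p,0)) if len(p) else 0
E
```

```text
[[ 0.0101  0.9999 -0.0003]
 [ 0.9999 -0.0101 -0.0006]
 [-0.0006 -0.0003 -1.    ]]
wrist 0.135 1218 [0.461  0.1926 0.1415] [0.4611 0.192  0.1394] [0.0254 0.0253 0.0087]
wrist 0.087 639 [0.4621 0.2014 0.0915] [0.4609 0.1918 0.091 ] [0.058 0.056 0.008]
top 0.087 2 [0.4729 0.1658 0.0874] [0.4729 0.1658 0.0874] [0.0121 0.0073 0.0003]
```

```bash
python3 -m crank '[0.0083,-0.0016,0.04,0,0,-0.6,0, 0.0083,-0.0016,0.08,0,0,-0.6,0, 0.0083,-0.0016,0.115,0,0,-0.6,0, 0.0083,-0.0016,0.14,0,0,-0.6,0, 0.0083,-0.0016,0.152,0,0,-0.6,0]'
python3 -m crank '[0,0,0,0,0,0,0.3, 0,0,0,0,0,0,0.6, 0,0,0,0,0,0,1, 0,0,0,0,0,0,1, 0,0,0,0,0,0,1]'
python3 -m crank '[0,0,0,0,0,0,1, 0,0,0,0,0,0,1, 0,0,0,0,0,0,1, 0,0,0,0,0,0,1, 0,0,0,0,0,0,1]'
```

```text
time: 3.93
eef_pos: [0.46, 0.1891, 0.2688]
tool_rot: [-0.001, 0.707, 0.708, -0.002]
wrist_force: [0.4, -0.3, 0.1]
grip_width: 0.996
time: 4.35
eef_pos: [0.4611, 0.1911, 0.2733]
tool_rot: [0.001, 0.706, 0.708, 0.001]
wrist_force: [-4.1, -1.0, 6.2]
grip_width: 0.301
time: 4.77
eef_pos: [0.4612, 0.1911, 0.2735]
tool_rot: [0.001, 0.706, 0.708, 0.001]
wrist_force: [-2.0, -2.0, 8.0]
grip_width: 0.29
```

```bash
python3 -m crank '[0,0,-0.03,0,0,0,1, 0,0,-0.06,0,0,0,1, 0,0,-0.095,0,0,0,1, 0,0,-0.13,0,0,0,1, 0,0,-0.15,0,0,0,1]'
python3 -m crank '[-0.03,0,0,0,0,0,1, -0.07,0.015,0,0,0,0,1, -0.11,0.025,0,0,0,0,1, -0.15,0.03,0,0,0,0,1, -0.19,0.04,0,0,0,0,1]'
python3 - <<'E'
from h import *
np.set_printoptions(precision=4,suppress=True)
st=Rt();print(st,np.array(get_state()['wrist_force']));c=camera('wrist');save(c,'w3.png')
c=camera('top');save(c,'t3.png')
for l,z in [('upper_hole',.0985),('lower_hole',.092)]:
    for d in pinpoint(c,l)[:2]: print(l,d['confidence'],d['at'],atz(c,d['at'],z))
E
```

```text
time: 5.18
eef_pos: [0.4605, 0.1916, 0.426]
tool_rot: [0.001, 0.706, 0.708, 0.002]
wrist_force: [1.0, -0.1, -2.9]
grip_width: 0.287
time: 5.6
eef_pos: [0.5007, -0.0007, 0.4226]
tool_rot: [0.001, 0.706, 0.708, -0.0]
wrist_force: [2.0, 0.8, -3.7]
grip_width: 0.287
(array([[-0.0035,  1.    ,  0.0006],
       [ 1.    ,  0.0035, -0.001 ],
       [-0.001 ,  0.0006, -1.    ]]), array([ 0.5007, -0.0007,  0.4226])) [ 2.0328  0.7557 -3.7379]
upper_hole 0.57 [253.4, 469.9] [ 0.5317 -0.2184  0.0985]
lower_hole 0.8 [249.8, 473.7] [ 0.539  -0.2271  0.092 ]
```

```bash
python3 -m crank '[-0.04,-0.01,0,0,0,0,1, -0.08,-0.02,0.005,0,0,0,1, -0.12,-0.03,0.01,0,0,0,1, -0.16,-0.04,0.02,0,0,0,1, -0.2,-0.045,0.03,0,0,0,1]'
python3 -m crank '[-0.022,0,0,0,0,-0.2,1, -0.022,0,0,0,0,-0.2,1, -0.022,0,0,0,0,-0.2,1]'
python3 - <<'E'
from h import *
np.set_printoptions(precision=4,suppress=True)
st=Rt();print(st);c=camera('wrist');save(c,'w4.png')
for l,z in [('upper_hole',.0985),('lower_hole',.092)]:
    for d in pinpoint(c,l)[:2]: print(l,d['confidence'],d['at'],atz(c,d['at'],z,st))
for l in ['drift_tip','drift_seat','drift_grip']:
    for d in pinpoint(c,l)[:2]: print(l,d['confidence'],d['at'],depthpt(c,d['at'],st))
W,ok=cloud(c,st)
m=ok&(abs(W[...,2]-.0985)<.003)&(abs(W[...,1]+.2245)<.03)&(W[...,0]>.5)&(W[...,0]<.62)
p=W[m];xs=np.arange(.50,.62,.01);
for x in xs:
    q=p[abs(p[:,0]-x)<.003]
    if len(q)>5: print(round(x,3),np.percentile(q[:,1],[1,99]),np.median(q[:,2]),len(q))
np.savez('w4.npz',W=W,ok=ok)
t=camera('top');s=camera('scene');save(t,'t4.png');save(s,'s4.png')
a=cv2.resize(c['pixels'][150:270,380:540],(480,360),interpolation=3);b=cv2.resize(t['pixels'][225:275,440:505],(312,240),interpolation=3);e=cv2.resize(s['pixels'][225:275,130:195],(312,240),interpolation=3)
f=np.zeros((480,800,3),np.uint8);f[:360,:480]=a;f[:240,484:796]=b;f[240:,484:796]=e;cv2.imwrite('pics/f4.png',f[:,:,::-1])
E
```

```text
time: 6.22
eef_pos: [0.4562, -0.1985, 0.3927]
tool_rot: [0.001, 0.705, 0.709, -0.0]
wrist_force: [1.4, -0.2, -3.3]
grip_width: 0.286
time: 6.47
eef_pos: [0.4571, -0.2203, 0.3921]
tool_rot: [-0.0, 0.705, 0.709, 0.0]
wrist_force: [-0.3, 1.5, -2.6]
grip_width: 0.287
(array([[-0.0061,  1.    ,  0.    ],
       [ 1.    ,  0.0061,  0.0007],
       [ 0.0007,  0.    , -1.    ]]), array([ 0.4571, -0.2203,  0.3921]))
upper_hole 0.68 [230.9, 439.6] [ 0.5404 -0.2254  0.0985]
lower_hole 0.63 [227.7, 422.7] [ 0.5304 -0.225   0.092 ]
drift_tip 0.74 [240.3, 317.3] [ 0.4567 -0.2153  0.1522]
drift_seat 0.93 [283.5, 319.9] [ 0.4578 -0.2066  0.2294]
drift_seat 0.18 [238.8, 317.7] [ 0.4569 -0.2158  0.1478]
drift_grip 0.73 [323.3, 321.5] [ 0.4582 -0.207   0.257 ]
0.5 [-0.247  -0.1986] 0.09930864758886276 308
0.51 [-0.2471 -0.1989] 0.09927371485943678 614
0.52 [-0.2476 -0.1992] 0.09930664886010648 617
0.53 [-0.2477 -0.1993] 0.09921824667024315 524
0.54 [-0.2484 -0.1996] 0.09923371792851271 385
0.55 [-0.2482 -0.2   ] 0.09926215356552365 594
0.56 [-0.2489 -0.2002] 0.0992877471689467 610
0.57 [-0.2492 -0.2005] 0.09931029736659422 610
0.58 [-0.2493 -0.201 ] 0.09928359707158341 603
0.59 [-0.2497 -0.201 ] 0.09938563862280483 600
0.6 [-0.2494 -0.2013] 0.09933037683950796 611
0.61 [-0.2502 -0.2017] 0.0993678807475023 616
```

View pics/w4.png

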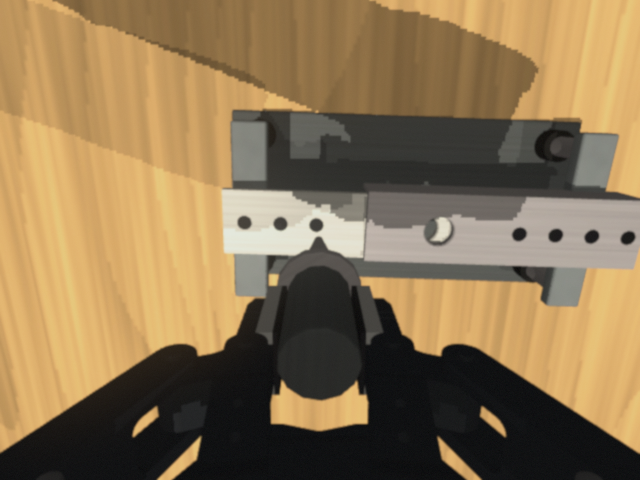

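View pics/f4.png

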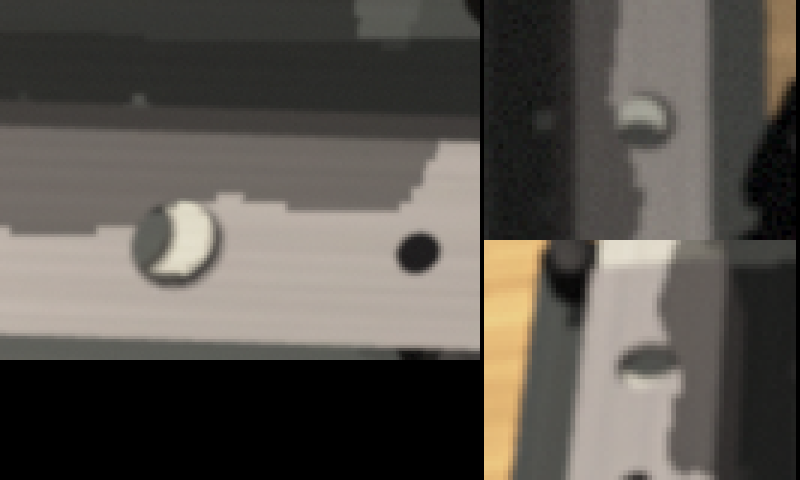

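w4 shows the drift held, with its tip at about (237, 319). The upper hole is centred at about (231, 439), with a light crescent of the lower rail on its right side. The crops confirm the hole is offset along the rails. Next I'll check the drift's tilt and compare the tip with the hole positions.

```bash
python3 - <<'E'
from h import *
np.set_printoptions(precision=4,suppress=True)
d=np.load('w4.npz');W,ok=d['W'],d['ok']
m=ok&(np.hypot(W[...,0]-.457,W[...,1]+.2203)<.03)&(W[...,2]>.12)
p=W[m]
for z in np.arange(.135,.275,.005):
    q=p[abs(p[:,2]-z)<.0025]
    if len(q)>2: print(round(z,3),len(q),'x',np.round((q[:,0].max()+q[:,0].min())/2,4),'w',np.round(np.ptp(q[:,0]),4),'y',np.round([q[:,1].min(),q[:,1].max()],4))
# scene camera
c=camera('scene');W,ok=cloud(c)
for l in ['drift_grip','drift_seat','drift_tip']:
    for k in pinpoint(c,l)[:1]: print(l,k['confidence'],k['at'],depthpt(c,k['at']))
m=ok&(np.hypot(W[...,0]-.457,W[...,1]+.2203)<.035)&(W[...,2]>.12);p=W[m]
for z in np.arange(.135,.275,.005):
    q=p[abs(p[:,2]-z)<.0025]
    if len(q)>2: print('S',round(z,3),len(q),'y',np.round((q[:,1].max()+q[:,1].min())/2,4),'w',np.round(np.ptp(q[:,1]),4),'xmax',q[:,0].max().round(4))
a=cv2.resize(c['pixels'][130:260,110:260],(750,600)[:2],interpolation=3);cv2.imwrite('pics/s5.png',a[:,:,::-1])
E
```

```text
0.14 7 x 0.4576 w 0.0035 y [-0.2178 -0.2165]
0.145 16 x 0.4571 w 0.0056 y [-0.2176 -0.2156]
0.15 14 x 0.4573 w 0.0061 y [-0.2169 -0.2151]
0.155 22 x 0.4571 w 0.0076 y [-0.2169 -0.2147]
0.16 24 x 0.4571 w 0.0085 y [-0.2165 -0.214 ]
0.165 32 x 0.4571 w 0.0093 y [-0.2162 -0.213 ]
0.17 24 x 0.4571 w 0.0082 y [-0.2149 -0.2124]
0.175 6 x 0.4568 w 0.0025 y [-0.2127 -0.2122]
0.205 131 x 0.4577 w 0.0341 y [-0.2155 -0.2011]
0.21 1478 x 0.4574 w 0.0343 y [-0.2215 -0.2011]
0.215 268 x 0.457 w 0.0241 y [-0.2155 -0.2063]
0.22 304 x 0.4573 w 0.0249 y [-0.2165 -0.2061]
0.225 539 x 0.4571 w 0.0489 y [-0.2169 -0.2062]
0.23 820 x 0.4573 w 0.0519 y [-0.2174 -0.206 ]
0.235 899 x 0.4574 w 0.052 y [-0.2169 -0.2058]
0.24 1016 x 0.4572 w 0.052 y [-0.2169 -0.206 ]
0.245 1115 x 0.4574 w 0.0519 y [-0.2167 -0.206 ]
0.25 1140 x 0.4572 w 0.052 y [-0.2325 -0.2061]
0.255 1739 x 0.4573 w 0.0379 y [-0.2328 -0.2058]
0.26 5889 x 0.4569 w 0.0588 y [-0.2321 -0.2058]
0.265 1428 x 0.457 w 0.0589 y [-0.2307 -0.2065]
0.27 1268 x 0.457 w 0.0588 y [-0.2297 -0.2071]
0.275 1461 x 0.457 w 0.06 y [-0.2282 -0.2079]
drift_grip 0.74 [
[... 563 characters left out ...]
 0.19 27 y -0.2186 w 0.0155 xmax 0.4679
S 0.195 21 y -0.2186 w 0.0163 xmax 0.4673
S 0.205 21 y -0.2171 w 0.0318 xmax 0.4745
S 0.21 113 y -0.2191 w 0.0344 xmax 0.4758
S 0.215 21 y -0.2153 w 0.0165 xmax 0.4735
S 0.22 24 y -0.2186 w 0.024 xmax 0.4775
S 0.225 24 y -0.2192 w 0.0249 xmax 0.4808
S 0.23 42 y -0.2189 w 0.0256 xmax 0.4841
S 0.235 51 y -0.2189 w 0.0252 xmax 0.4847
S 0.24 45 y -0.2193 w 0.0254 xmax 0.4857
S 0.245 54 y -0.2187 w 0.0238 xmax 0.4842
S 0.25 49 y -0.2183 w 0.0239 xmax 0.4849
S 0.255 24 y -0.2163 w 0.0208 xmax 0.4838
S 0.26 29 y -0.2095 w 0.005 xmax 0.481
S 0.265 9 y -0.2085 w 0.0022 xmax 0.4846
S 0.27 18 y -0.209 w 0.0034 xmax 0.4818
S 0.275 13 y -0.2097 w 0.0028 xmax 0.4839
```

View pics/s5.png

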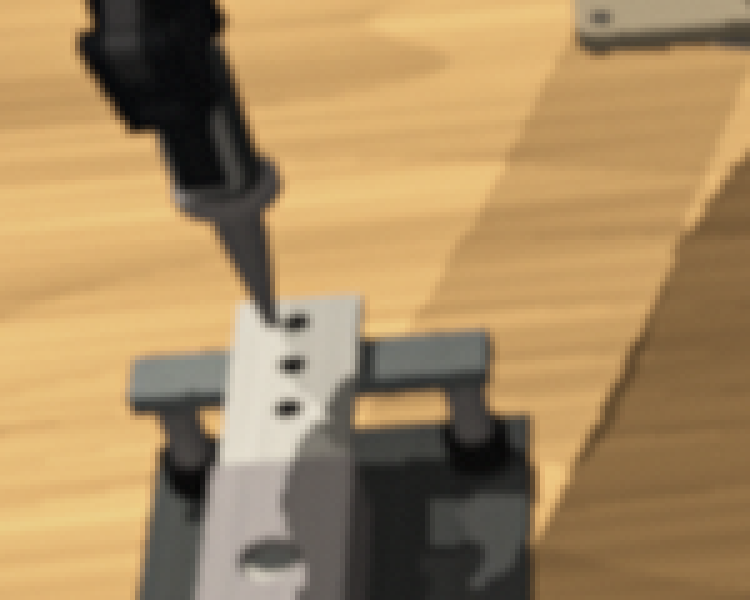

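The drift hangs upright (y is constant at about −0.219 along its length). Its axis is at (0.4572, −0.2190) with the tip at z ≈ 0.1395. I'm aiming for the middle between the holes, about (0.5353, −0.2250).

```bash
python3 -m crank '[-0.002,0.03,0,0,0,0,1, -0.004,0.06,0,0,0,0,1, -0.0065,0.078,0.008,0,0,0,1, -0.0065,0.078,0.02,0,0,0,1, -0.0065,0.078,0.027,0,0,0,1]'
python3 -m crank '[0,0,0,0,0,0,1, 0,0,0,0,0,0,1, 0,0,0,0,0,0,1]'
python3 - <<'E'
from h import *
np.set_printoptions(precision=4,suppress=True)
st=Rt();print(st[1],get_state()['wrist_force']);c=camera('wrist');s=camera('scene');t=camera('top')
W,ok=cloud(c,st);p=W[ok&(np.hypot(W[...,0]-st[1][0],W[...,1]-st[1][1])<.03)&(W[...,2]>.10)]
for z in np.arange(.105,.19,.005):
    q=p[abs(p[:,2]-z)<.0025]
    if len(q)>2: print(round(z,3),len(q),'x',np.round((q[:,0].max()+q[:,0].min())/2,4),'w',np.round(np.ptp(q[:,0]),4),'y',np.round([q[:,1].min(),q[:,1].max()],4))
for l,z in [('upper_hole',.0985),('lower_hole',.092)]:
    for d in pinpoint(c,l)[:2]: print(l,d['confidence'],d['at'],atz(c,d['at'],z,st))
a=cv2.resize(c['pixels'][170:290,240:400],(480,360),interpolation=3);e=cv2.resize(s['pixels'][210:270,140:190],(300,360),interpolation=3)
cv2.imwrite('pics/f6.png',np.hstack([a,e])[:,:,::-1])
E
```

```text
time: 7.48
eef_pos: [0.5354, -0.2262, 0.3633]
tool_rot: [-0.001, 0.704, 0.71, 0.0]
wrist_force: [0.0, 0.2, -3.6]
grip_width: 0.291
time: 7.73
eef_pos: [0.5346, -0.2267, 0.3658]
tool_rot: [0.0, 0.705, 0.709, -0.0]
wrist_force: [0.5, -0.2, -2.7]
grip_width: 0.29
[ 0.5346 -0.2267  0.3658] [ 0.4609 -0.1771 -2.729 ]
0.115 9 x 0.5343 w 0.004 y [-0.2243 -0.2233]
0.12 12 x 0.5346 w 0.0056 y [-0.2241 -0.2228]
0.125 21 x 0.5346 w 0.0066 y [-0.2236 -0.2217]
0.13 20 x 0.5346 w 0.0075 y [-0.2233 -0.2212]
0.135 30 x 0.5343 w 0.009 y [-0.2241 -0.2204]
0.14 32 x 0.5346 w 0.0094 y [-0.2229 -0.2197]
0.145 19 x 0.5344 w 0.0065 y [-0.2203 -0.2191]
0.18 239 x 0.5352 w 0.0341 y [-0.2249 -0.2079]
0.185 1438 x 0.5349 w 0.0343 y [-0.2276 -0.2079]
upper_hole 0.57 [231.8, 324.3] [ 0.5385 -0.2254  0.0985]
lower_hole 0.71 [228.6, 312.6] [ 0.5312 -0.2253  0.092 ]
```

View pics/f6.png

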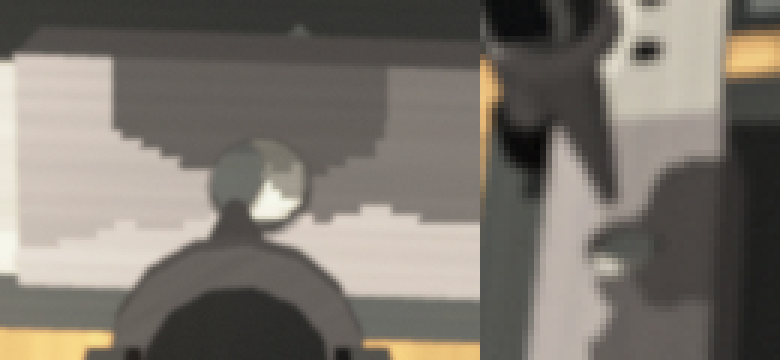

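The crop shows the tip in front of the hole, with the hole's circle at crop x 209–309 and the lower-hole edge at about 266. That puts the upper centre at x ≈ 0.5384 and the lower at ≈ 0.5303, so the drift at 0.5347 is between them. Descending.

```bash
python3 -m crank '[0,0,0.01,0,0,0,1, 0,0,0.02,0,0,0,1, 0,0,0.028,0,0,0,1, 0,0,0.034,0,0,0,1, 0,0,0.036,0,0,0,1]'
python3 -m crank '[0,0,0.001,0,0,0,1, 0,0,0.002,0,0,0,1, 0,0,0.003,0,0,0,1, 0,0,0.003,0,0,0,1, 0,0,0.003,0,0,0,1]'
```

```text
time: 8.4
eef_pos: [0.535, -0.2264, 0.3277]
tool_rot: [-0.0, 0.705, 0.71, 0.0]
wrist_force: [0.7, 0.2, -2.5]
grip_width: 0.29
time: 8.82
eef_pos: [0.5351, -0.2265, 0.3263]
tool_rot: [0.0, 0.705, 0.709, 0.0]
wrist_force: [0.4, 0.4, -3.2]
grip_width: 0.29
```

```bash
python3 -m crank '[0,0,0.001,0,0,0,1, 0,0,0.002,0,0,0,1, 0,0,0.003,0,0,0,1, 0,0,0.004,0,0,0,1, 0,0,0.004,0,0,0,1]'
python3 -m crank '[0,0,0.001,0,0,0,1, 0,0,0.002,0,0,0,1, 0,0,0.003,0,0,0,1, 0,0,0.004,0,0,0,1, 0,0,0.004,0,0,0,1]'
```

```text
time: 9.23
eef_pos: [0.5352, -0.2265, 0.3222]
tool_rot: [0.0, 0.705, 0.709, 0.0]
wrist_force: [1.0, 0.6, -0.8]
grip_width: 0.296
time: 9.65
eef_pos: [0.5352, -0.2265, 0.3182]
tool_rot: [0.0, 0.705, 0.709, 0.0]
wrist_force: [1.3, -0.2, 2.0]
grip_width: 0.29
```

```bash
python3 -m crank '[0,0,0.001,0,0,0,1, 0,-0.0001,0.002,0,0,0,1, 0,-0.0002,0.003,0,0,0,1, 0,-0.0003,0.004,0,0,0,1, 0,-0.0003,0.004,0,0,0,1]'
python3 -m crank '[0,0,0.001,0,0,0,1, 0,-0.0001,0.002,0,0,0,1, 0,-0.0002,0.003,0,0,0,1, 0,-0.0003,0.004,0,0,0,1, 0,-0.0003,0.004,0,0,0,1]'
```

```text
time: 10.07
eef_pos: [0.5347, -0.2265, 0.3139]
tool_rot: [-0.0, 0.705, 0.709, -0.0]
wrist_force: [0.9, 0.9, 2.3]
grip_width: 0.289
time: 10.48
eef_pos: [0.5344, -0.2265, 0.31]
tool_rot: [-0.0, 0.705, 0.709, -0.0]
wrist_force: [1.0, 0.8, 3.0]
grip_width: 0.286
```

```bash
python3 -m crank '[0,-0.0001,0.001,0,0,0,1, 0,-0.0002,0.002,0,0,0,1, 0,-0.0003,0.003,0,0,0,1, 0,-0.0004,0.004,0,0,0,1, 0,-0.0004,0.004,0,0,0,1]'
python3 -m crank '[0,-0.0001,0.001,0,0,0,1, 0,-0.0002,0.002,0,0,0,1, 0,-0.0003,0.003,0,0,0,1, 0,-0.0004,0.004,0,0,0,1, 0,-0.0004,0.004,0,0,0,1]'
```

```text
time: 10.9
eef_pos: [0.534, -0.2265, 0.3059]
tool_rot: [-0.0, 0.705, 0.709, -0.0]
wrist_force: [0.2, 1.2, 4.0]
grip_width: 0.291
time: 11.32
eef_pos: [0.5336, -0.2264, 0.3019]
tool_rot: [-0.0, 0.705, 0.709, -0.0]
wrist_force: [-0.4, 1.2, 4.1]
grip_width: 0.288
```

```bash
python3 -m crank '[0.0001,-0.0001,0.001,0,0,0,1, 0.0002,-0.0003,0.002,0,0,0,1, 0.0003,-0.0005,0.003,0,0,0,1, 0.0003,-0.0006,0.004,0,0,0,1, 0.0003,-0.0006,0.004,0,0,0,1]'
python3 -m crank '[0,-0.0001,0.001,0,0,0,1, 0,-0.0003,0.002,0,0,0,1, 0,-0.0005,0.003,0,0,0,1, 0,-0.0006,0.004,0,0,0,1, 0,-0.0006,0.004,0,0,0,1]'
```

```text
time: 11.73
eef_pos: [0.533, -0.2263, 0.298]
tool_rot: [0.0, 0.705, 0.709, -0.0]
wrist_force: [0.2, 0.5, 5.5]
grip_width: 0.29
time: 12.15
eef_pos: [0.5325, -0.2262, 0.2941]
tool_rot: [0.0, 0.705, 0.709, 0.0]
wrist_force: [0.5, 0.0, 5.7]
grip_width: 0.287
```

```bash
python3 -m crank '[0,-0.0001,0.001,0,0,0,1, 0,-0.0002,0.002,0,0,0,1, 0,-0.0003,0.003,0,0,0,1, 0,-0.0003,0.004,0,0,0,1, 0,-0.0003,0.004,0,0,0,1]'
python3 -m crank '[0,-0.0001,0.001,0,0,0,1, 0,-0.0002,0.002,0,0,0,1, 0,-0.0003,0.003,0,0,0,1, 0,-0.0003,0.004,0,0,0,1, 0,-0.0003,0.004,0,0,0,1]'
```

```text
time: 12.57
eef_pos: [0.5321, -0.2262, 0.29]
tool_rot: [-0.0, 0.705, 0.709, -0.0]
wrist_force: [-0.2, 0.5, 4.3]
grip_width: 0.287
time: 12.98
eef_pos: [0.5319, -0.2262, 0.2861]
tool_rot: [0.0, 0.705, 0.709, -0.0]
wrist_force: [-0.8, 1.4, 3.9]
grip_width: 0.288
```

```bash
python3 -m crank '[0.0001,-0.0001,0.001,0,0,0,1, 0.0002,-0.0003,0.002,0,0,0,1, 0.0003,-0.0004,0.003,0,0,0,1, 0.0003,-0.0004,0.003,0,0,0,1]'
python3 -m crank '[0,-0.0001,0.001,0,0,0,1, 0,-0.0002,0.002,0,0,0,1, 0,-0.0003,0.003,0,0,0,1, 0,-0.0003,0.003,0,0,0,1]'
python3 -m crank '[0,0,0.001,0,0,0,1, 0,-0.0001,0.002,0,0,0,1, 0,-0.0001,0.002,0,0,0,1, 0,-0.0001,0.002,0,0,0,1]'
```

```text
time: 13.32
eef_pos: [0.5316, -0.226, 0.2832]
tool_rot: [0.0, 0.705, 0.709, 0.0]
wrist_force: [1.6, -0.3, 5.0]
grip_width: 0.286
time: 13.65
eef_pos: [0.5313, -0.2261, 0.2803]
tool_rot: [0.0, 0.705, 0.709, 0.0]
wrist_force: [1.0, -0.4, 4.2]
grip_width: 0.291
time: 13.98
eef_pos: [0.5313, -0.226, 0.2786]
tool_rot: [0.0, 0.705, 0.709, 0.0]
wrist_force: [0.8, -0.1, 7.3]
grip_width: 0.289
```

```bash
python3 -m crank '[0,0,0.001,0,0,0,1, 0,0,0.002,0,0,0,1, 0,0,0.002,0,0,0,1, 0,0,0.002,0,0,0,1]'
python3 -m crank '[0,0,0.001,0,0,0,1, 0,0,0.002,0,0,0,1, 0,0,0.002,0,0,0,1, 0,0,0.002,0,0,0,1]'
```

```text
time: 14.32
eef_pos: [0.5313, -0.226, 0.2768]
tool_rot: [0.0, 0.705, 0.709, 0.0]
wrist_force: [-0.2, -0.1, 8.0]
grip_width: 0.295
time: 14.65
eef_pos: [0.5313, -0.226, 0.2749]
tool_rot: [0.0, 0.705, 0.709, 0.0]
wrist_force: [-2.2, 0.5, 10.3]
grip_width: 0.285
```

```bash
python3 -m crank '[0,-0.0003,0.001,0,0,0,1, 0,-0.0003,0.002,0,0,0,1, 0,-0.0003,0.002,0,0,0,1, 0,-0.0003,0.002,0,0,0,1]'
python3 -m crank '[0,0,0.001,0,0,0,1, 0,0,0.0015,0,0,0,1, 0,0,0.0015,0,0,0,1, 0,0,0.0015,0,0,0,1]'
python3 - <<'E'
from h import *
np.set_printoptions(precision=4,suppress=True)
st=Rt();c=camera('wrist');s=camera('scene');W,ok=cloud(c,st)
print(st[1],get_state()['wrist_force'])
x,y,_=st[1]
r=np.hypot(W[...,0]-x,W[...,1]-y)
m=ok&(r<.0185)&(r>.0145)&(W[...,1]>y)&(W[...,2]<.115);print('collar',np.percentile(W[m][:,2],[10,50,90]),m.sum())
for xx in (.49,.5,.56,.57,.58):
    m=ok&(abs(W[...,0]-xx)<.005)&(abs(W[...,1]-y)<.018)&(W[...,2]<.1);print('rail',xx,np.median(W[m][:,2]),m.sum())
a=cv2.resize(c['pixels'][170:290,220:420],(500,300),interpolation=3);e=cv2.resize(s['pixels'][210:270,130:190],(300,300),interpolation=3)
cv2.imwrite('pics/f7.png',np.hstack([a,e])[:,:,::-1])
E
```

```text
time: 14.98
eef_pos: [0.5312, -0.226, 0.2732]
tool_rot: [0.001, 0.705, 0.709, 0.0]
wrist_force: [-1.5, 0.1, 11.4]
grip_width: 0.285
time: 15.32
eef_pos: [0.5312, -0.226, 0.2719]
tool_rot: [0.001, 0.705, 0.709, 0.0]
wrist_force: [-2.0, 0.3, 13.0]
grip_width: 0.29
[ 0.5312 -0.226   0.2719] [-1.5021  0.5091 13.3935]
collar [0.0842 0.0899 0.1083] 1646
rail 0.49 0.08408796807718857 1815
rail 0.5 0.08409702946204234 1483
rail 0.56 0.08410581080680465 1298
rail 0.57 0.08408571876564841 1839
rail 0.58 0.08417647987309985 1886
```

View pics/f7.png

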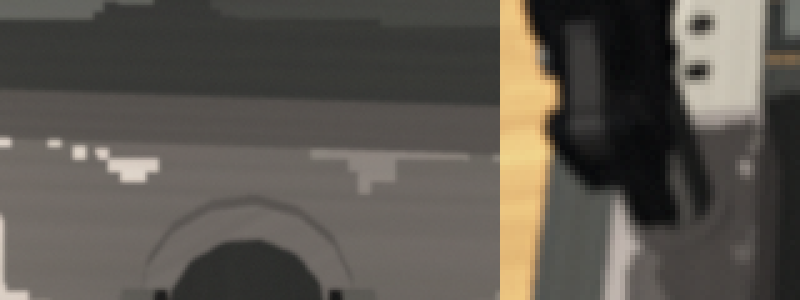

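The collar top measures 5.8 mm above the rail face and the collar is 6 mm thick, so it is essentially seated. The push is about 16 N. I'll press one more millimetre, staying short of the hard stop, then ease up with the cradle before letting go.

```bash
python3 -m crank '[0,-0.0002,0.0006,0,0,0,1, 0,-0.0002,0.001,0,0,0,1, 0,-0.0002,0.001,0,0,0,1, 0,-0.0002,0.001,0,0,0,1]'
python3 -m crank '[0,0,-0.002,0,0,0,1, 0,0,-0.004,0,0,0,1, 0,0,-0.006,0,0,0,1, 0,0,-0.008,0,0,0,1, 0,0,-0.008,0,0,0,1]'
python3 - <<'E'
from h import *
st=Rt();c=camera('wrist');W,ok=cloud(c,st);x,y,_=st[1]
r=np.hypot(W[...,0]-x,W[...,1]-y)
m=ok&(r<.0175)&(r>.0145)&(W[...,1]>y+.006)&(W[...,2]<.12);print('collar',np.percentile(W[m][:,2],[20,50,80]),m.sum())
m=ok&(abs(W[...,0]-.5)<.01)&(abs(W[...,1]-y)<.018)&(W[...,2]<.11);print('rail',np.median(W[m][:,2]))
E
```

```text
time: 15.75
eef_pos: [0.5311, -0.2259, 0.271]
tool_rot: [0.001, 0.705, 0.709, 0.0]
wrist_force: [-1.6, 0.5, 14.0]
grip_width: 0.289
time: 16.17
eef_pos: [0.531, -0.226, 0.2786]
tool_rot: [0.001, 0.705, 0.709, 0.0]
wrist_force: [1.4, -1.0, 6.2]
grip_width: 0.289
collar [0.09608959 0.09685824 0.09808803] 922
rail 0.09076725882101727
```

```bash
python3 -m crank '[0,0,-0.002,0,0,0,1, 0,0,-0.004,0,0,0,1, 0,0,-0.0055,0,0,0,1, 0,0,-0.0065,0,0,0,1, 0,0,-0.0065,0,0,0,1]'
python3 -m crank '[0,0,0,0,0,0,0.9, 0,0,0,0,0,0,0.7, 0,0,0,0,0,0,0.5, 0,0,0,0,0,0,0.2, 0,0,0,0,0,0,0]'
python3 -m crank '[0,0,0,0,0,0,0, 0,0,0,0,0,0,0, 0,0,0,0,0,0,0]'
```

```text
time: 16.63
eef_pos: [0.5309, -0.226, 0.2845]
tool_rot: [0.001, 0.705, 0.709, 0.0]
wrist_force: [6.0, -0.8, 0.0]
grip_width: 0.29
time: 17.05
eef_pos: [0.53, -0.2258, 0.2835]
tool_rot: [-0.001, 0.705, 0.709, -0.0]
wrist_force: [-0.6, -0.5, -0.4]
grip_width: 0.715
time: 17.3
eef_pos: [0.5304, -0.2259, 0.284]
tool_rot: [-0.0, 0.705, 0.709, -0.0]
wrist_force: [-0.1, 0.5, -0.4]
grip_width: 0.996
```

Released. Retreat straight up, then check.

```bash
python3 -m crank '[0,0,-0.015,0,0,0,0, 0,0,-0.04,0,0,0,0, 0,0,-0.07,0,0,0,0, 0,0,-0.105,0,0,0,0, 0,0,-0.14,0,0,0,0]'
python3 -m crank '[0.04,-0.03,0,0,0,0,0, 0.07,-0.06,0,0,0,0,0, 0.09,-0.08,0,0,0,0,0, 0.09,-0.08,0,0,0,0,0, 0.09,-0.08,0,0,0,0,0]'
python3 - <<'E'
from h import *
np.set_printoptions(precision=4,suppress=True)
st=Rt();c=camera('wrist');s=camera('scene');W,ok=cloud(c,st)
top=ok&(W[...,2]>.13)&(W[...,2]<.18)&(np.hypot(W[...,0]-.531,W[...,1]+.226)<.025);p=W[top];print('griptop',np.median(p,0),np.percentile(p[:,2],[50,90,99]),len(p))
g=np.median(p[p[:,2]>np.percentile(p[:,2],60)-.002],0)
for z in np.arange(.112,.16,.008):
    q=W[ok&(abs(W[...,2]-z)<.002)&(np.hypot(W[...,0]-.531,W[...,1]+.226)<.025)]
    if len(q)>3: print(round(z,3),(q[:,0].max()+q[:,0].min())/2,np.ptp(q[:,0]),q[:,1].max())
r=np.hypot(W[...,0]-.531,W[...,1]+.226)
m=ok&(r<.0175)&(r>.0145)&(W[...,2]<.12);q=W[m];q=q[q[:,2]>.1015];A=np.c_[q[:,:2]-[.531,-.226],np.ones(len(q))];print('collar',np.percentile(q[:,2],[20,50,80]),np.linalg.lstsq(A,q[:,2],rcond=None)[0])
for x in (.49,.57):
    m=ok&(abs(W[...,0]-x)<.01)&(abs(W[...,1]+.226)<.015)&(W[...,2]<.11)&(W[...,2]>.08);print('rail',x,np.median(W[m][:,2]))
a=cv2.resize(c['pixels'],(480,360));e=cv2.resize(s['pixels'][190:290,120:200],(288,360),interpolation=3)
cv2.imwrite('pics/f8.png',np.hstack([a,e])[:,:,::-1])
E
```

```text
time: 17.72
eef_pos: [0.5302, -0.2257, 0.4254]
tool_rot: [-0.0, 0.705, 0.709, -0.0]
wrist_force: [1.3, -0.8, 0.3]
grip_width: 1.001
time: 18.13
eef_pos: [0.4491, -0.1351, 0.4248]
tool_rot: [0.001, 0.704, 0.71, -0.001]
wrist_force: [-0.1, -0.6, 0.1]
grip_width: 0.996
griptop [ 0.5257 -0.2203  0.1518] [0.1518 0.1536 0.1543] 1033
0.112 0.5301816278507916 0.0233104604011678 -0.21227061180854592
0.12 0.5292126269043328 0.021574214332887198 -0.21158487166272189
0.128 0.5283628235530542 0.019622796357455896 -0.21198809312937916
0.136 0.5270918400672937 0.017234206235084093 -0.21251213303216207
0.144 0.5255285888604302 0.014710272190065266 -0.21194851283493393
0.152 0.5278384784101365 0.018465573736360597 -0.21224389762055476
collar [0.1025 0.1031 0.1037] [ 0.0006 -0.0026  0.1031]
rail 0.49 0.09702897141161576
rail 0.57 0.09712832676227273
```

View pics/f8.png

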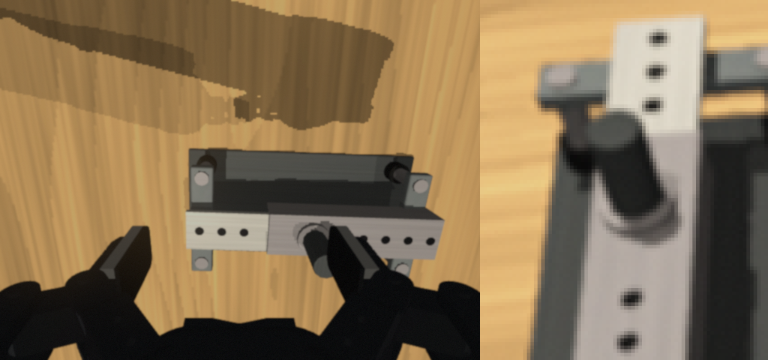

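The drift stands upright: the collar plane is level and its top is 6.0 mm above the rail face. The top rail is in line, and the arm is well clear at a height of more than 0.25 m. Handing in.

```bash
python3 -c "
from plant import *
print(sign_off(),get_state()['time'])"
```

```text
the job is handed in; nothing more can be done
the job is handed in; nothing more can be done
```

The drift is home through both rail holes, standing upright with its collar down on the top rail, and the job was handed in at about 18 s. No verdict was reported.

I took the drift from the middle rack hole and entered its point midway between the two hole centres. I then wedged it down in small steps, shifting it towards the lower hole as it sank so that the sideways force stayed small. The strongest net downward push I read was about 17 N, at about 16 mm of cradle travel, short of the 18 mm hard stop. I eased up with the cradle until the push was about 3 N, opened the gripper and withdrew straight up.

**Last checks:**
- **Collar:** its top is 6.0 mm above the rail face, which matches its 6 mm thickness, so it is seated. Its plane is level to within 0.003, so the drift is upright.
- **Cradle:** it rests about 2 mm below its unloaded height, as expected under the drift's weight.
- **Side force:** readings were mostly 2 N or less. One reading reached 6 N along the rails just before I let go.
- **Grip slices:** the final depth slices of the grip did not give a reliable axis, because a finger hid part of it from the wrist camera. I judged uprightness from the collar plane and the scene picture instead.
- **Other items:** I did not touch the punch, bolt or carton, but I did not measure their positions again at the end.

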